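# Snug the window retaining ring of a laser lens with a pin spanner

### The arm

A 6-joint arm with a two-finger parallel gripper is mounted at the origin on a cart in front of the work surface, level with it; the furniture and walls round the work are solid. World frame = base frame: x ahead of the robot, y to its left, z up, the work surface at z = 0. Lengths are in m, angles in degrees, forces in N, time in s.
With the tool pointing down it reaches from about 0.4 to 0.825 m from the base axis. Payload 7 kg.
Tool frame: the origin (TCP) lies midway between the tips of the shut fingers; the grasp point (between the pads) lies 19 mm behind it; z points along the fingers, y is the line along which they close (so a half turn about z gives the same grasp; the last joint's range is limited). The gripper opens to 88 mm and grips with 3 to 60 N. Pads are 19 mm wide; open, the fingers measure 130 mm over their backs; the gripper's body (78 mm by 193 mm) begins 47 mm behind the grasp point.
Start: joints at [84.975, 20.546, 0.682, 0, -70.136, -16.507], TCP at [0.248, 0.628, 0.227] pointing down, gripper open.
Joint ranges: [-176.03, 176.03], [-82.01, 121.73], [-58.28, 71.71], [-173.87, 95.51], [-174.79, -0.11], [-173.66, 173.66]. Speed limits (degrees/s): [136.94, 136.94, 172.46, 180, 180, 180].

### API

Orientations are given as [roll, pitch, yaw] about the fixed x, y, z axes, in that order (R = Rz(yaw) Ry(pitch) Rx(roll)).
In Python, from plant import ctrl gives the robot as it stands. The module is installed in compiled form; this text tells all that it offers.
- The arm moves only by the tool send_rows, never from a script. Its argument "plan" is a list that holds one entry, the list of rows, each a list of 6 numbers: the shift along the tool's x, y, z in cm, then the turn, a rotation vector about the tool's x, y, z in degrees. A call has 1 to 8 rows; each row is the pose to reach, as a shift and turn from the pose commanded when the call began, along the tool's axes at that moment; what a row does not reach only later rows make up. A row lasts 1/12 s, in which the tool goes at most 41.7 mm and 7.16 degrees, less where a joint would pass 70% of its speed; a pose out of reach is approached as far as the arm can. A call with a gripper value outside its range is refused whole. "fingers" is the opening, from 0 (shut) to 1 (fully open), set as the call begins (left out, the last holds). The fingers move at their own pace and stop on an object; the grip force is fixed at half the most. Time passes only in rows, so rows that repeat a pose let the fingers close. It gives the time, the measured TCP pose, the force, the opening and the grip force at its end, in the units of the state.
- ctrl.get_obs(): the state, without advancing time (a new reading comes with each control period).
- ctrl.snapshot(name): name is "side" or "top" or "wrist"; returns a dict with "img" (384x512x3 uint8, red, green, blue), "K" (3x3 intrinsics, pixels), "pose" (4x4, takes a point from camera to world coordinates). Camera axes: x right, y down, z forward; pixel columns grow to the right and rows downward; lengths in m; the calibration is good to about 2 mm. A picture is of the moment at which its call begins. There is no depth.
- ctrl.close_job(): hands the job in; it is judged then, once.
The state is a dict: "clock": time; "joint_pos": joint angles; "qvel": joint speeds; "tau": joint torques, N m; "tool_pos": TCP position; "orientation": TCP orientation; "force": force on the tool from outside, world axes, zero at the start; "moment": the same for the moment, N m; "opening": finger opening in m; "gripper_force": force on a finger pad.
Only numpy, scipy, OpenCV 4.12 (cv2) and the standard library are available. Lean on these libraries where they do the work, as an engineer would, in place of code of your own. Each camera call takes 0.05 s, during which the arm holds its last target. There are 200 camera calls.

### The job

Take the two-pin spanner out of its wooden stand, set both its pins fully into the two holes of the loose retaining ring on the lens in the clamp nest, and turn the ring clockwise until it is snug on the window (about 0.6 N m), without leaning hard on the spanner or over-tightening. Then put the spanner back upright in its stand with its pins in the bores and let go. Do not touch the window glass, and leave the other things where they lie.

Things in the scene. Friction and masses are not known exactly. Their poses are not given: they have to be found in the camera images.
- nest: Fixed clamp nest: aluminium foot plate 110 x 136 x 12 mm with a split collar (106 mm across, top at 36 mm, ears on its -x side) that grips a black knurled lens barrel, 88 mm across, upright, with a bare aluminium retaining ring on top. Origin: centre of the foot's underside, on the barrel's axis; z up. The barrel was clamped turned by an amount within +-0.4 rad that no pose tells.
- ring_centre (a point): On the ring's axis, level with its top face, 70 mm above the desk; axes as the nest's. The ring: 72 mm outside, 46 mm inside, 5 mm thick, 1.5 mm proud of the barrel, with two 7 mm through holes oppopoint each other, 29.5 mm from the axis, 5 mm deep to the seat. Seen from above, the line through them stands at (minus joint ring), give or take 0.4 rad, anticlockwise from the nest's x.
- ring (a joint): Turn of the ring, rad; positive is clockwise from above (tightening). Starts at -0.75 to -0.35; at 0 it meets the window's gasket. Below 0 it drags with up to 0.25 N m, so pins pressed on its face with 4 to 12 N slide without turning it; past 0 the gasket adds some 45 N m per rad: snug, 0.4 to 0.8 N m, is 0.006 to 0.014 rad, so go by feel. Released, it may creep back to 0.
- window: Round window glass, 45 mm across, fixed inside the ring's bore, 3.6 mm below the ring's face; origin as the nest's. Not to be touched.
- spanner: Dark steel two-pin spanner, 73 x 14 x 66 mm, 0.16 kg: two 5 mm pins, 6 mm long, tapering to 3 mm over the last 2 mm, point down 59 mm apart from a bar 73 x 14 mm (6 to 16 mm above the tips); on it a flat upright grip 44 mm long, 12 mm thick, from 16 to 66 mm above the tips, taken by its flat sides at some 46 mm. Origin midway between the pin tips; x from pin to pin, z up. Starts in its stand.
- pin_a (a point): Tip of one pin of the spanner, 29.5 mm from its origin along +x. Once held, the pins may stand 1 to 2 mm off where the readings put them: if they only dip a little at a hole, slide them round by that much until they drop 5 mm.
- pin_b (a point): Tip of the other pin, 29.5 mm from its origin along -x.
- stand: Fixed wooden block 100 x 46 x 28 mm that holds the spanner: two bores of 9 mm, 14 mm deep, 59 mm apart along its x, take the pins, and the spanner's bar rests on its top, so that the pin tips are 22 mm above the desk. Origin: centre of its underside; x along its length, z up.
- lens_cap: Black lens cap, round, 66 mm across, 12 mm high, lying on the desk; origin under its centre. Bystander.
- screwdriver: Screwdriver with a yellow handle, 150 mm long, lying on the desk between the nest and the stand; origin under its middle. Bystander.
- hex_key: Black hexagon key, 89 x 32 x 5 mm, on the desk; origin under its middle. Bystander.
- brass_bush: Stepped brass bush, 31 mm across, 29 mm high, on the desk; origin under its centre. Bystander.
- marker: White marker pen with a black cap, 135 mm long, on the desk; origin under its middle. Bystander.
Not all that is in view belongs to the job. What is shaped like the spanner but red or yellow is not meant.

How it is judged (in metres and radians):
On the way, in this order (a step that is already met when the one before it is completed fails the run):
1. both pins of the spanner are in the ring's holes (z of each of pin_a, pin_b in the frame of ring_centre below -0.0025 m and horizontal distance between pin_a and ring_centre between 0.026 and 0.033 m and horizontal distance between pin_b and ring_centre between 0.026 and 0.033 m), for 0.2 s.
2. with both pins still in the holes, the ring is turned home and snug on the gasket (joint ring past 0.005 rad) (all of step 1 and value of joint ring above 0.005 rad), for 0.1 s.
At the end, for the whole second after the job is handed in: the ring is still home (joint ring above -0.02 rad), and the spanner stands at rest and upright (within 0.08 rad) in its stand, pins in the bores (centres within 5 mm, lined up within 0.12 rad, bar resting on the block within 2.5 mm) (value of joint ring above -0.02 rad and horizontal distance between spanner and stand below 0.005 m and angle between the x axis of spanner and the x axis of stand, either way round below 0.12 rad and angle between spanner's own z axis and vertical below 0.08 rad and z of spanner in the frame of stand between 0.018 and 0.0245 m and linear speed of spanner below 0.02 m/s); the robot touches nothing.
It fails at once if the spanner presses on the lens, ring and nest with more than 40 N in all (leaned on, or the ring over-tightened, which is about 1.1 N m) (contact force between spanner and nest above 40 N).
It fails at once if the window glass is touched (contact force between window and anything else above 0.5 N).
It fails at once if a bystander (lens cap, screwdriver, hex key, brass bush, marker pen) is moved more than 2 cm (distance of any of lens_cap, screwdriver, hex_key, brass_bush, marker from where it was at the start of the episode above 0.02 m).
It also fails if it takes over 64 s, if anything falls off the work surface, if the arm or the gripper's body presses on something with over 40 N, if the wrist force passes 120 N, or if a joint passes its speed limit or range.

## Working session

There is one attempt and no reset: what is moved stays moved. The work goes in short steps, Python scripts to look and compute and a tool call to move; the robot and the scene stay as the last step left them, time stands still between calls to the robot, and variables do not carry over. Pictures are saved under pics/ and viewed, at most 10 in all, crops included, and the job is handed in when it is done.

Besides the shell and the picture viewer there is one more tool, called after ">>>" in YAML: its name, and indented under it one key for each argument. send_rows: Moves the arm, as the interface text tells. Its arguments: {"type":"object","properties":{"plan":{"type":"array","items":{"type":"array","items":{"type":"array","items":{"type":"number"}}}},"fingers":{"type":"number"}},"required":["plan"]}

```bash
mkdir -p pics
python3 - <<'E'
from plant import ctrl
import cv2, pickle, numpy as np
d={}
for n in ["top","side","wrist"]:
    s=ctrl.snapshot(n); d[n]=s
    cv2.imwrite(f"pics/{n}0.png",s["img"][:,:,::-1])
    print(n,s["K"].tolist(),np.round(s["pose"],4).tolist())
pickle.dump(d,open("s0.pkl","wb"))
im=np.vstack([cv2.resize(d["top"]["img"],(780,585))]);cv2.imwrite("pics/top0b.png",im[:,:,::-1])
im=cv2.resize(d["side"]["img"],(780,585));cv2.imwrite("pics/side0b.png",im[:,:,::-1])
o=ctrl.get_obs();print(o)
E
```

```text
top [[425.01867979069993, 0.0, 250.31859830452265], [0.0, 425.01867979069993, 193.30639013836972], [0.0, 0.0, 1.0]] [[0.0102, -0.9919, 0.1266, 0.425], [-0.9998, -0.0077, 0.0203, -0.0362], [-0.0192, -0.1268, -0.9917, 1.0456], [0.0, 0.0, 0.0, 1.0]]
side [[387.23791893965, 0.0, 257.8060846438261], [0.0, 387.23791893965, 182.51926500031425], [0.0, 0.0, 1.0]] [[0.9916, -0.0763, 0.1047, 0.4552], [-0.1295, -0.6078, 0.7835, -0.766], [0.0039, -0.7904, -0.6126, 0.6424], [0.0, 0.0, 0.0, 1.0]]
wrist [[289.01780790345623, 0.0, 255.64459884945586], [0.0, 289.01780790345623, 192.30701827018083], [0.0, 0.0, 1.0]] [[-0.3668, -0.8986, -0.2407, 0.3116], [-0.9303, 0.3548, 0.093, 0.601], [0.0018, 0.258, -0.9661, 0.383], [0.0, 0.0, 0.0, 1.0]]
{'clock': 0.15, 'joint_pos': array([ 8.49761897e+01,  2.05813083e+01,  6.46055882e-01, -1.18447058e-02,
       -7.01358567e+01, -1.65066368e+01]), 'qvel': array([ 0.02872927, -0.10271318,  0.0649359 ,  0.07880917, -0.00702444,
        0.08390243]), 'tau': array([-3.63232775e-04, -5.83275712e+01,  2.93292314e+01,  7.00121731e+00,
        8.85014771e-03, -9.95330674e-05]), 'tool_pos': array([0.24763197, 0.62754765, 0.22585633]), 'orientation': array([ 1.79928657e+02, -9.52803873e-03, -2.15344728e+01]), 'force': array([ 0.56838924, -0.79549638,  0.09153794]), 'moment': array([-0.04103135,  0.01467627, -0.00165187]), 'gripper_force': 0.0, 'opening': 0.08773356566782904}
```

View pics/top0b.png

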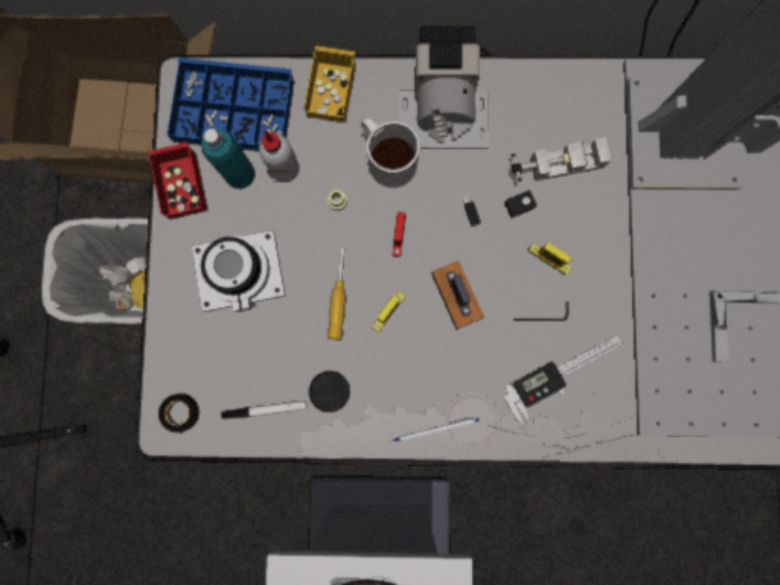

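View pics/side0b.png

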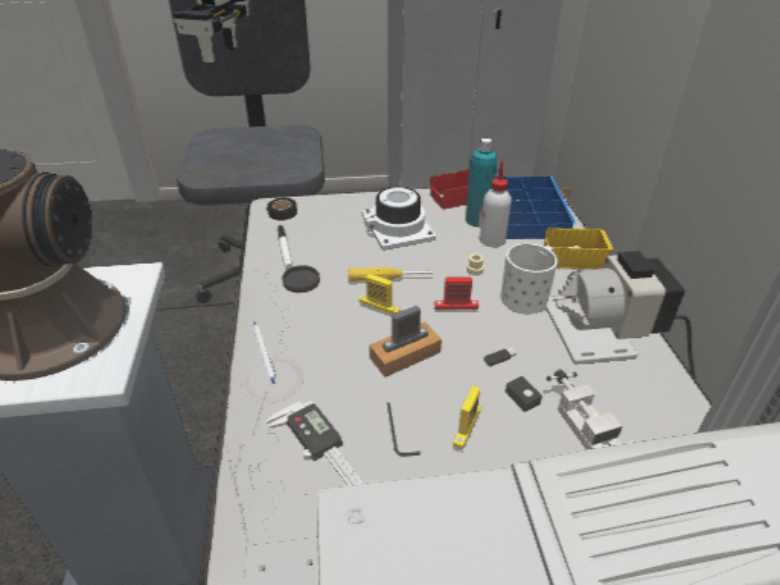

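The top view shows the nest at about (238,265) and the stand with the dark spanner at (458,294), in the 780-wide picture. The screwdriver lies between them, and the red and yellow look-alikes stand apart. I'll make a rough estimate by intersecting pixel rays with known heights and cross-checking the two views.

```bash
cat > h.py <<'E'
import numpy as np, cv2
from scipy.spatial.transform import Rotation as R
def ray(s,p):
    d=np.linalg.inv(s["K"])@[p[0],p[1],1]; return s["pose"][:3,3],s["pose"][:3,:3]@d
def onz(s,p,z):
    o,d=ray(s,p); return o+d*(z-o[2])/d[2]
def tri(*sp):
    A=np.zeros((3,3));b=np.zeros(3)
    for s,p in sp:
        o,d=ray(s,p);d=d/np.linalg.norm(d);P=np.eye(3)-np.outer(d,d);A+=P;b+=P@o
    x=np.linalg.solve(A,b)
    e=[np.linalg.norm(np.cross(x-ray(s,p)[0],ray(s,p)[1]/np.linalg.norm(ray(s,p)[1]))) for s,p in sp]
    return x,e
def proj(s,X):
    c=s["pose"][:3,:3].T@(np.asarray(X)-s["pose"][:3,3]); u=s["K"]@c; return u[:2]/u[2]
def move(obs,tgt,rpy):
    "row (cm, deg) from obs pose to target"
    r0=R.from_euler('xyz',obs["orientation"],degrees=True); r1=R.from_euler('xyz',rpy,degrees=True)
    return np.round(np.r_[r0.inv().apply(np.array(tgt)-obs["tool_pos"])*100,(r0.inv()*r1).as_rotvec(degrees=True)],2)
E
python3 - <<'E'
import pickle;from h import *
d=pickle.load(open("s0.pkl","rb"));t,s=d["top"],d["side"];k=512/780
f=lambda *p:np.array(p)*k
print("ring",tri((t,f(231,265)),(s,f(398,198))), "grip top",tri((t,f(458,281)),(s,f(406,312))))
for n,p,z in [("standA",(445,265),.028),("standc",(458,294),.028),("standend1",(447,268),.028),("standend2",(469,322),.028),("nestcorner",(193,244),.012),("c2",(270,232),.012),("c3",(284,295),.012),("c4",(203,310),.012),("ring",(231,265),.07),("driver tip",(343,250),.005),("driver butt",(335,338),.015),("yel1",(403,295),.02),("yel2",(376,328),.02),("red",(399,233),.05)]: print(n,np.round(onz(t,f(*p),z),4))
E
```

```text
ring (array([0.59464855, 0.21530843, 0.06894742]), [np.float64(0.0010755107392384222), np.float64(0.001075510739238561)]) grip top (array([ 0.56432538, -0.13110478,  0.08275884]), [np.float64(0.00481596850798074), np.float64(0.004815968507980791)])
standA [ 0.603  -0.1162  0.028 ]
standc [ 0.5566 -0.1366  0.028 ]
standend1 [ 0.5982 -0.1194  0.028 ]
standend2 [ 0.5124 -0.1537  0.028 ]
nestcorner [0.6378 0.2938 0.012 ]
c2 [0.6585 0.1681 0.012 ]
c3 [0.5549 0.1421 0.012 ]
c4 [0.5295 0.2724 0.012 ]
ring [0.5934 0.215  0.07  ]
driver tip [0.6308 0.0486 0.005 ]
driver butt [0.4861 0.058  0.015 ]
yel1 [ 0.5554 -0.0498  0.02  ]
yel2 [ 0.5022 -0.0073  0.02  ]
red [ 0.6495 -0.0426  0.05  ]
```

View pics/wrist0.png

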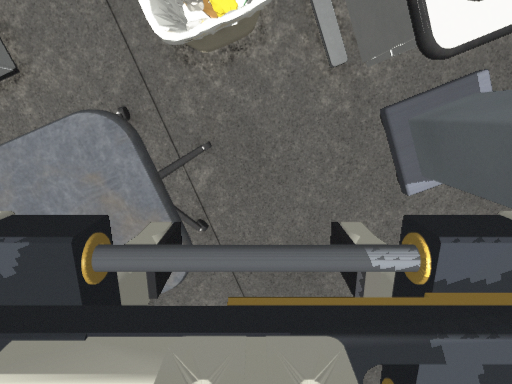

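The wrist view looks past the table edge, and the gripper covers rows below 215, so things must lie ahead of the tool in +x to be seen. The nest is near (0.594, 0.215) with the ring at z 0.069, as expected. I'll fly the wrist camera over the nest on the way.

>>> send_rows:
  plan:
    - [[40.5,25.7,0,0,0,0],[40.5,25.7,0,0,0,0],[40.5,25.7,0,0,0,0],[40.5,25.7,0,0,0,0],[40.5,25.7,0,0,0,0],[40.5,25.7,0,0,0,0],[40.5,25.7,0,0,0,0],[40.5,25.7,0,0,0,0]]
  fingers: 0.6

```text
clock: 0.82
tool_pos: [0.4446, 0.3565, 0.2266]
orientation: [-180.0, 0.0, -21.5]
force: [-0.0, 0.3, -0.4]
opening: 0.0529
gripper_force: 0.0
```

>>> send_rows:
  plan:
    - [[12.3,7.8,3,0,0,0],[12.3,7.8,3,0,0,0],[12.3,7.8,3,0,0,0],[12.3,7.8,3,0,0,0],[12.3,7.8,3,0,0,0],[12.3,7.8,3,0,0,0]]

```text
clock: 1.32
tool_pos: [0.5302, 0.2392, 0.1959]
orientation: [179.9, 0.0, -21.7]
force: [-0.2, 0.3, -0.9]
opening: 0.0527
gripper_force: 0.0
```

```bash
cat > snap.py <<'E'
import sys,pickle,cv2
from plant import ctrl
s=ctrl.snapshot("wrist");s["obs"]=ctrl.get_obs();pickle.dump(s,open(sys.argv[1]+".pkl","wb"))
cv2.imwrite(f"pics/{sys.argv[1]}.png",s["img"][:,:,::-1])
E
python3 snap.py w1
```

```text
(no output)
```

>>> send_rows:
  plan:
    - [[-5,0,0,0,0,0],[-5,0,0,0,0,0],[-5,0,0,0,0,0],[-5,0,0,0,0,0]]

```text
clock: 1.7
tool_pos: [0.4826, 0.2605, 0.1973]
orientation: [-179.9, -0.0, -21.4]
force: [0.0, -0.0, -0.1]
opening: 0.0527
gripper_force: 0.0
```

```bash
python3 snap.py w2
python3 - <<'E'
import cv2,numpy as np
a=cv2.imread("pics/w1.png")[:220,56:456];b=cv2.imread("pics/w2.png")[:220,56:456]
cv2.imwrite("pics/w12.png",cv2.resize(np.vstack([a,b]),None,fx=1.35,fy=1.35,interpolation=cv2.INTER_CUBIC))
E
```

```text
(no output)
```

View pics/w12.png

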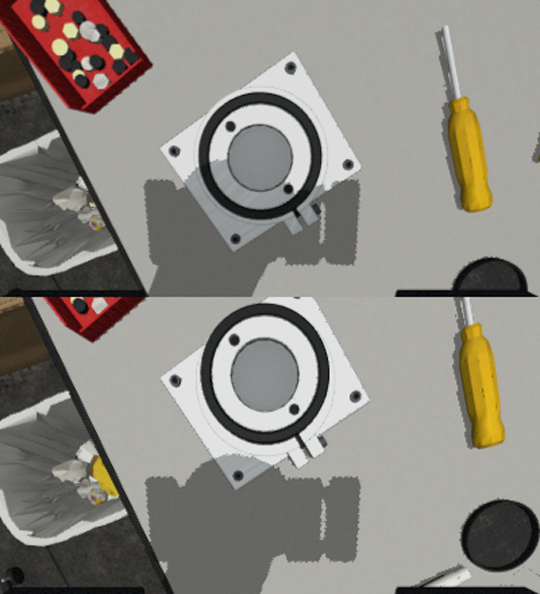

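Both views show the ring with two dark holes. In the 1.35x crop they are at (230,126) and (288,188) in the upper view, and (235,340) and (294,409) in the lower one. I'll refine them by centroid and triangulate.

```bash
cat >> h.py <<'E'
def blob(s,p,r=6,rel=.6):
    "centroid of dark blob near p (weighted by darkness)"
    g=cv2.cvtColor(s["img"],cv2.COLOR_RGB2GRAY).astype(float);u,v=map(int,np.round(p))
    a=g[v-r:v+r+1,u-r:u+r+1]; w=np.clip(np.median(a)*.9-a,0,None); yy,xx=np.mgrid[v-r:v+r+1,u-r:u+r+1]
    m=(xx-u)**2+(yy-v)**2<=r*r; w=w*m
    return np.array([(w*xx).sum(),(w*yy).sum()])/w.sum()
E
python3 - <<'E'
import pickle;from h import *
a,b=[pickle.load(open(n+".pkl","rb")) for n in("w1","w2")]
f=lambda x,y:np.array([x/1.35+56,y/1.35])
A=[blob(a,f(230,126)),blob(a,f(288,188))];B=[blob(b,f(235,43)),blob(b,f(294,112))]
print(A,B)
H=[tri((a,p),(b,q)) for p,q in zip(A,B)];print(H)
for s,P in((a,A),(b,B)):
    h=[onz(s,p,.07) for p in P];d=h[0]-h[1];print("z=.07:",h,"c",(h[0]+h[1])/2,"d",np.linalg.norm(d),np.degrees(np.arctan2(d[1],d[0])))
# barrel/window circle: black annulus outer contour
for s,c in((a,f(260,158)),(b,f(265,78))):
    g=cv2.cvtColor(s["img"],cv2.COLOR_RGB2GRAY)
    m=(g<60).astype(np.uint8);cs,_=cv2.findContours(m,cv2.RETR_CCOMP,cv2.CHAIN_APPROX_NONE)
    for k in cs:
        if len(k)>60 and cv2.pointPolygonTest(k,tuple(map(float,c)),False)>0:
            e=cv2.fitEllipse(k); print(e[0],e[1],onz(s,e[0],.0685))
# nest feet corners
for s,ps in((a,[(293,52),(361,170),(233,250),(161,150)]),):
    q=[onz(s,f(*p),.012) for p in ps];print(np.round(q,4)); 
    d=(q[0]-q[3]);print(np.linalg.norm(d),np.degrees(np.arctan2(*d[1::-1])))
E
```

```text
[array([226.32820183,  93.21722642]), array([269.06064085, 139.63131364])] [array([229.11753506,  31.44348521]), array([273.50972282,  82.80527873])]
[(array([0.62199541, 0.22996544, 0.07051574]), [np.float64(0.0001494910564483095), np.float64(0.00014949105644816607)]), (array([0.56764126, 0.20829863, 0.07015429]), [np.float64(0.0002249435046241293), np.float64(0.00022494350462412655)])]
z=.07: [array([0.62210973, 0.23013388, 0.07      ]), array([0.5677212 , 0.20850102, 0.07      ])] c [0.59491546 0.21931745 0.07      ] d 0.05853282622925819 21.69002467874077
z=.07: [array([0.62206654, 0.2298232 , 0.07      ]), array([0.56756027, 0.20807929, 0.07      ])] c [0.59481341 0.21895125 0.07      ] d 0.0586833146544401 21.748286929609684
(248.49847412109375, 115.44121551513672) (89.29244995117188, 93.96349334716797) [0.59602772 0.21852258 0.0685    ]
(248.3075408935547, 115.43438720703125) (77.41780090332031, 79.7674331665039) [0.59610067 0.21868906 0.0685    ]
(252.3282928466797, 56.88539505004883) (93.18806457519531, 105.06188201904297) [0.59549342 0.21816807 0.0685    ]
(251.8477020263672, 56.13763427734375) (80.69987487792969, 87.90931701660156) [0.59623532 0.21834598 0.0685    ]
[[0.6604 0.1655 0.012 ]
 [0.5537 0.144  0.012 ]
 [0.5295 0.2729 0.012 ]
 [0.6315 0.2952 0.012 ]]
0.1329139673313121 -77.46085835869947
```

The ring centre is (0.595, 0.219) at z 0.070, and the hole line is at 21.7° with 58.6 mm spacing, which matches. Next, the stand.

>>> send_rows:
  plan:
    - [[13.3,14.4,0,0,0,57],[13.3,14.4,0,0,0,57],[13.3,14.4,0,0,0,57],[13.3,14.4,0,0,0,57],[13.3,14.4,0,0,0,57],[13.3,14.4,0,0,0,57],[13.3,14.4,0,0,0,57],[13.3,14.4,0,0,0,57]]

```text
clock: 2.42
tool_pos: [0.5549, 0.0754, 0.1964]
orientation: [180.0, -0.0, -79.0]
force: [0.4, 0.5, -0.0]
opening: 0.0526
gripper_force: 0.0
```

>>> send_rows:
  plan:
    - [[19.3,-3.3,0,0,0,57],[19.3,-3.3,0,0,0,57],[19.3,-3.3,0,0,0,57],[19.3,-3.3,0,0,0,57],[19.3,-3.3,0,0,0,57],[19.3,-3.3,0,0,0,57],[19.3,-3.3,0,0,0,57],[19.3,-3.3,0,0,0,57]]

```text
clock: 3.08
tool_pos: [0.6254, -0.1075, 0.196]
orientation: [180.0, -0.0, -136.0]
force: [0.2, -0.1, -0.5]
opening: 0.0523
gripper_force: 0.0
```

>>> send_rows:
  plan:
    - [[0,0,0,0,0,22.5],[0,0,0,0,0,22.5],[0,0,0,0,0,22.5],[0,0,0,0,0,22.5],[0,0,0,0,0,22.5],[0,0,0,0,0,22.5]]

```text
clock: 3.58
tool_pos: [0.6251, -0.1064, 0.1965]
orientation: [-180.0, -0.0, -157.8]
force: [-0.4, -0.3, -0.0]
opening: 0.0524
gripper_force: 0.0
```

```bash
python3 snap.py w3
```

>>> send_rows:
  plan:
    - [[-5,0,0,0,0,0],[-5,0,0,0,0,0],[-5,0,0,0,0,0],[-5,0,0,0,0,0]]

```text
clock: 3.97
tool_pos: [0.6714, -0.0873, 0.1959]
orientation: [180.0, -0.1, -157.9]
force: [0.1, -0.8, -0.2]
opening: 0.0525
gripper_force: 0.0
```

```bash
python3 snap.py w4
python3 - <<'E'
import cv2,numpy as np
a=cv2.imread("pics/w3.png")[:220,106:406];b=cv2.imread("pics/w4.png")[:220,106:406]
cv2.imwrite("pics/w34.png",cv2.resize(np.hstack([a,b]),None,fx=1.33333,fy=1.33333,interpolation=cv2.INTER_CUBIC))
E
```

```text
(no output)
```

View pics/w34.png

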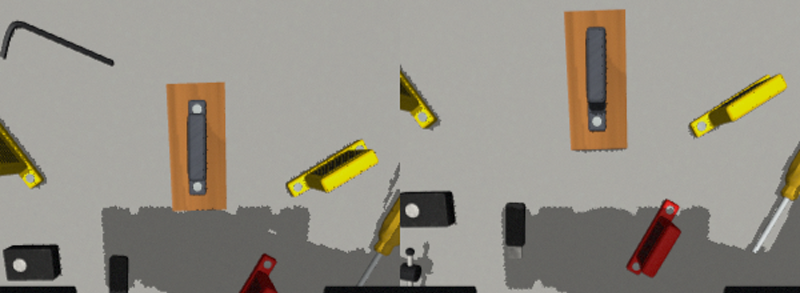

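The left view (w3) shows the spanner in its orange stand, with light pin heads at (197,108) and (197,187) in the 1.33x crop. The right view (w4) shows the lower pin head at (597,121) and the grip top centred near (596,62). Neighbours are 60 mm or more away.

Run:
```python
import pickle;from h import *
a,b=[pickle.load(open(n+".pkl","rb")) for n in("w3","w4")]
k=1.33333
f=lambda x,y:np.array([x/k+106,y/k])
def bright(s,p,r=5):
    g=cv2.cvtColor(s["img"],cv2.COLOR_RGB2GRAY).astype(float);u,v=map(int,np.round(p))
    yy,xx=np.mgrid[v-r:v+r+1,u-r:u+r+1];w=np.clip(g[v-r:v+r+1,u-r:u+r+1]-130,0,None)*((xx-u)**2+(yy-v)**2<=r*r)
    return np.array([(w*xx).sum(),(w*yy).sum()])/w.sum()
p1,p2=bright(a,f(197,108)),bright(a,f(197,187));q2=bright(b,f(197,121))
print(p1,p2,q2)
print("low pin",tri((a,p2),(b,q2)))
P=[onz(a,p,.038) for p in(p1,p2)];d=P[0]-P[1];print("pins",P,"mid",(P[0]+P[1])/2,np.linalg.norm(d),np.degrees(np.arctan2(d[1],d[0])))
for n,s in(("w3",a),("w4",b)):
    hsv=cv2.cvtColor(s["img"],cv2.COLOR_RGB2HSV);m=cv2.inRange(hsv,(5,90,60),(17,255,255))
    cs,_=cv2.findContours(m,cv2.RETR_EXTERNAL,cv2.CHAIN_APPROX_NONE);c=max(cs,key=cv2.contourArea)
    W=np.float32([onz(s,x[0],.028)[:2]*1000 for x in c]);r=cv2.minAreaRect(W);print(n,"stand",r)
    # dark grey grip+bar inside stand
    x,y,w,h=cv2.boundingRect(c);roi=cv2.cvtColor(s["img"],cv2.COLOR_RGB2GRAY)
    mm=np.zeros_like(m);cv2.drawContours(mm,[cv2.convexHull(c)],-1,255,-1)
    mm&=cv2.inRange(hsv,(0,0,0),(179,80,110)); 
    cs,_=cv2.findContours(mm,cv2.RETR_EXTERNAL,cv2.CHAIN_APPROX_NONE);c=max(cs,key=cv2.contourArea);print(cv2.boundingRect(c),cv2.minAreaRect(c))
# grip top ends, seen
for s,q in((a,[(198,113),(198,180)]),(b,[(196,28),(196,100)])):
    g=[onz(s,f(*x),.088) for x in q];print("grip top",g,(g[0]+g[1])/2)
```

```text
[253.36633166  81.27336683] [253.58798799 139.41081081] [253.30552908  90.54575786]
low pin (array([ 0.58458417, -0.12630113,  0.03722113]), [np.float64(8.295120718042645e-05), np.float64(8.295120718036287e-05)])
pins [array([ 0.53012754, -0.14874697,  0.038     ]), array([ 0.58455705, -0.12639614,  0.038     ])] mid [ 0.5573423  -0.13757156  0.038     ] 0.05883987652271384 -157.6750788505682
w3 stand ((557.6358642578125, -137.20262145996094), (99.96524810791016, 45.849674224853516), 24.011445999145508)
(247, 75, 14, 71) ((253.5, 110.0), (70.0, 13.0), 90.0)
w4 stand ((557.6333618164062, -137.21400451660156), (100.03447723388672, 45.839351654052734), 24.026762008666992)
(246, 20, 14, 78) ((252.5, 58.49999237060547), (12.999998092651367, 76.99998474121094), 0.0)
grip top [array([ 0.53723291, -0.14440794,  0.088     ]), array([ 0.57684007, -0.12828494,  0.088     ])] [ 0.55703649 -0.13634644  0.088     ]
grip top [array([ 0.53821627, -0.14481678,  0.088     ]), array([ 0.57659818, -0.12932581,  0.088     ])] [ 0.55740723 -0.13707129  0.088     ]
```

>>> send_rows:
  plan:
    - [[12.4,-0.4,9,0,0,0],[12.4,-0.4,9,0,0,0],[12.4,-0.4,9,0,0,0],[12.4,-0.4,9,0,0,0],[12.4,-0.4,9,0,0,0],[12.4,-0.4,9,0,0,0],[12.4,-0.4,9,0,0,0]]

```text
clock: 4.6
tool_pos: [0.5585, -0.1379, 0.1078]
orientation: [-179.9, 0.1, -158.0]
force: [1.9, 0.4, -0.2]
opening: 0.0529
gripper_force: 0.0
```

```bash
python3 -c "
from h import *;from plant import ctrl
o=ctrl.get_obs();print(o['tool_pos'],o['orientation'],o['joint_pos'],o['force'],move(o,[.5573,-.1373,.049],[180,0,-157.7]))"
```

```text
[ 0.55854782 -0.13789926  0.10776044] [-1.79940339e+02  1.04420988e-01 -1.58001420e+02] [ 5.62509795e+00  1.72110451e+01 -2.11557938e+01  3.55215697e-02
 -5.15161620e+01 -7.36486492e+01] [ 1.85912292  0.44695988 -0.15734752] [ 0.1   0.11  5.88 -0.06  0.1  -0.3 ]
```

>>> send_rows:
  plan:
    - [[0.1,0.1,3,0,0,-0.3],[0.1,0.1,5,0,0,-0.3],[0.1,0.1,5.9,0,0,-0.3],[0.1,0.1,5.9,0,0,-0.3],[0.1,0.1,5.9,0,0,-0.3],[0.1,0.1,5.9,0,0,-0.3]]

```text
clock: 5.1
tool_pos: [0.5579, -0.137, 0.0489]
orientation: [-179.9, 0.1, -157.7]
force: [-0.1, -0.2, 1.0]
opening: 0.0524
gripper_force: 0.0
```

>>> send_rows:
  plan:
    - [[0,0,0,0,0,0],[0,0,0,0,0,0],[0,0,0,0,0,0],[0,0,0,0,0,0],[0,0,0,0,0,0],[0,0,0,0,0,0],[0,0,0,0,0,0],[0,0,0,0,0,0]]
  fingers: 0

```text
clock: 5.77
tool_pos: [0.5564, -0.1371, 0.0476]
orientation: [-180.0, -0.0, -157.7]
force: [-0.7, 0.3, 0.6]
opening: 0.0121
gripper_force: 30.0
```

```bash
python3 -c "
from plant import ctrl
o=ctrl.get_obs();[print(k,o[k]) for k in('tool_pos','orientation','force','moment','opening','gripper_force')]"
```

```text
tool_pos [ 0.55644719 -0.1371101   0.04760645]
orientation [-1.79998355e+02 -2.43931773e-03 -1.57730641e+02]
force [-0.73185838  0.28466324  0.55446099]
moment [ 0.10512098 -0.04479629 -0.01923261]
opening 0.012120778204600526
gripper_force 29.995786249637604
```

The grip is good: opening 12.1 mm and 30 N. I'll lift, then carry it over to the nest.

>>> send_rows:
  plan:
    - [[0,0,-2,0,0,0],[0,0,-5,0,0,0],[0,0,-8.2,0,0,0],[-3,6,-8.2,0,0,0],[-5,9.5,-8.2,0,0,0],[-7,13.5,-8.2,0,0,0],[-8.5,16.5,-8.2,0,0,0],[-8.5,16.5,-8.2,0,0,0]]

```text
clock: 6.43
tool_pos: [0.5727, 0.0516, 0.1295]
orientation: [180.0, 0.0, -157.6]
force: [1.2, -0.4, -2.2]
opening: 0.0119
gripper_force: 30.0
```

>>> send_rows:
  plan:
    - [[-2,3.5,0,0,0,0.6],[-4,7,0,0,0,0.6],[-6,10.5,0,0,0,0.6],[-8.5,15,0,0,0,0.6],[-8.5,15,0,0,0,0.6],[-8.5,15,0,0,0,0.6],[-8.5,15,0,0,0,0.6],[-8.5,15,0,0,0,0.6]]

```text
clock: 7.1
tool_pos: [0.5938, 0.218, 0.129]
orientation: [-180.0, -0.1, -158.3]
force: [0.1, -0.8, -1.7]
opening: 0.012
gripper_force: 30.0
```

```bash
python3 snap.py w5
python3 - <<'E'
from h import *;from plant import ctrl
import pickle
P=[];
for i in range(4): ctrl.snapshot("top");o=ctrl.get_obs();P.append(np.r_[o['tool_pos'],o['orientation'][2],o['force'],o['moment']]);
P=np.array(P);print(P.round(4));m=P.mean(0);o['tool_pos']=m[:3];o['orientation'][2]=m[3];print(move(o,[.595,.219,.1],[180,0,-158.3]))
s=ctrl.snapshot("side");cv2.imwrite("pics/side1.png",cv2.resize(s["img"][90:190,200:330],(780,600),interpolation=cv2.INTER_CUBIC)[:,:,::-1])
E
```

```text
[[ 5.942000e-01  2.176000e-01  1.295000e-01 -1.584002e+02 -3.745000e-01
  -5.554000e-01 -1.709000e+00  4.820000e-02 -1.470000e-01  2.160000e-02]
 [ 5.943000e-01  2.176000e-01  1.296000e-01 -1.584106e+02  6.135000e-01
  -2.323000e-01 -1.956900e+00  1.170000e-02 -1.332000e-01 -2.900000e-03]
 [ 5.944000e-01  2.177000e-01  1.297000e-01 -1.584102e+02  9.363000e-01
   6.499000e-01 -1.639700e+00  6.080000e-02 -1.587000e-01 -1.900000e-03]
 [ 5.945000e-01  2.179000e-01  1.298000e-01 -1.584024e+02  6.056000e-01
   5.725000e-01 -2.314500e+00  6.680000e-02 -1.793000e-01 -3.510000e-02]]
[-0.11  0.1   2.97  0.01  0.01 -0.11]
```

View pics/w5.png

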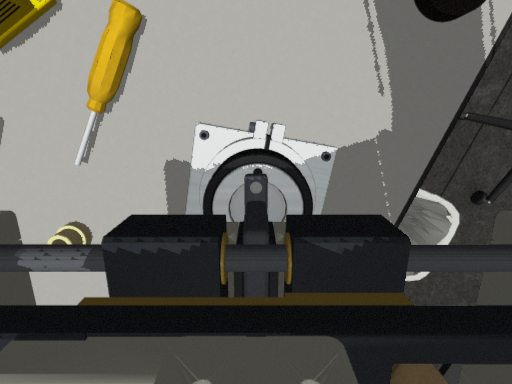

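w5 shows the held spanner's near pin head at (256,187) and the near ring hole just ahead of it at (257,172). I'll compute the offset between them.

Run:
```python
import pickle;from h import *
s=pickle.load(open("w5.pkl","rb"))
g=cv2.cvtColor(s["img"],cv2.COLOR_RGB2GRAY).astype(float)
yy,xx=np.mgrid[181:194,250:263];w=g[181:194,250:263];w=np.clip(w-w.mean()-5,0,None)*((xx-256)**2+(yy-187)**2<=36)
p=np.array([(w*xx).sum(),(w*yy).sum()])/w.sum();h=blob(s,(257,172),5)
print(g[178:196:1,256].astype(int),p,h)
P=onz(s,p,.1195);H=onz(s,h,.07);print(P,H)
o=s["obs"];r=R.from_euler('xyz',o["orientation"],degrees=True);print(o["tool_pos"],"pin rel tcp tool axes mm",r.inv().apply(P-o["tool_pos"])*1000,"pin-hole tool mm",r.inv().apply(P-H)*1000)
```

```text
[ 51  55  55  71 114 112 113 114 111 111 112 111 110 108 106  87  55  54] [255.74860967 186.79540068] [257.35440684 171.90749349]
[0.56722206 0.20639488 0.1195    ] [0.56714788 0.20770338 0.07      ]
[0.59399044 0.21772565 0.1292569 ] pin rel tcp tool axes mm [29.05049253 -0.67030915  9.78515041] pin-hole tool mm [  0.46106073  -1.25163382 -49.4993789 ]
```

>>> send_rows:
  plan:
    - [[-0.07,0.13,1,0,0,-0.1],[-0.07,0.13,2,0,0,-0.1],[-0.07,0.13,3,0,0,-0.1],[-0.07,0.13,3,0,0,-0.1],[-0.07,0.13,3,0,0,-0.1],[-0.07,0.13,3,0,0,-0.1]]

```text
clock: 7.9
tool_pos: [0.5946, 0.2203, 0.0993]
orientation: [-180.0, -0.0, -158.2]
force: [-0.6, 0.4, -1.9]
opening: 0.0121
gripper_force: 30.0
```

>>> send_rows:
  plan:
    - [[0,0,0.1,0,0,0],[0,0,0.2,0,0,0],[0,0,0.3,0,0,0],[0,0,0.4,0,0,0],[0,0,0.4,0,0,0],[0,0,0.4,0,0,0]]

```text
clock: 8.4
tool_pos: [0.5946, 0.2203, 0.0956]
orientation: [180.0, 0.0, -158.2]
force: [-0.3, -0.4, -1.9]
opening: 0.0115
gripper_force: 30.0
```

>>> send_rows:
  plan:
    - [[0,0,0.05,0,0,0],[0,0,0.1,0,0,0],[0,0,0.15,0,0,0],[0,0,0.15,0,0,0]]

```text
clock: 8.73
tool_pos: [0.5945, 0.2203, 0.0939]
orientation: [-180.0, -0.0, -158.2]
force: [0.4, 0.9, -2.1]
opening: 0.012
gripper_force: 30.0
```

>>> send_rows:
  plan:
    - [[0,0,0.05,0,0,0],[0,0,0.1,0,0,0],[0,0,0.15,0,0,0],[0,0,0.15,0,0,0]]

```text
clock: 9.07
tool_pos: [0.5945, 0.2202, 0.0924]
orientation: [-180.0, -0.0, -158.2]
force: [-0.3, -0.4, -1.9]
opening: 0.012
gripper_force: 30.0
```

>>> send_rows:
  plan:
    - [[0,0,0.03,0,0,0],[0,0,0.06,0,0,0],[0,0,0.09,0,0,0],[0,0,0.09,0,0,0]]

```text
clock: 9.4
tool_pos: [0.5945, 0.2203, 0.0916]
orientation: [-180.0, -0.0, -158.2]
force: [-0.2, 0.4, -2.2]
opening: 0.0119
gripper_force: 30.0
```

```bash
cat > st.py <<'E'
import numpy as np
from plant import ctrl
P=[]
for i in range(5):
    ctrl.snapshot("top");o=ctrl.get_obs();P.append(np.r_[o['tool_pos']*1000,o['orientation'][2],o['force'],o['moment'],o['joint_pos'][5]])
print(np.mean(P,0).round(3),o['clock'])
E
python3 st.py
```

```text
[ 5.94552e+02  2.20291e+02  9.16630e+01 -1.58230e+02 -2.00000e-03
  7.80000e-02 -1.64800e+00  5.00000e-02 -1.53000e-01  7.00000e-03
 -1.06169e+02] 9.65
```

The pins dropped in with no contact force. Now I'll turn clockwise, positive about tool z.

>>> send_rows:
  plan:
    - [[0,0,0,0,0,2],[0,0,0,0,0,4],[0,0,0,0,0,6],[0,0,0,0,0,8],[0,0,0,0,0,10],[0,0,0,0,0,12],[0,0,0,0,0,12],[0,0,0,0,0,12]]

```text
clock: 10.32
tool_pos: [0.5944, 0.2202, 0.0916]
orientation: [-180.0, -0.0, -170.2]
force: [-0.5, -1.2, -1.9]
opening: 0.0118
gripper_force: 30.0
```

```bash
python3 st.py
```

```text
[ 5.94413e+02  2.20179e+02  9.16390e+01 -1.70183e+02 -8.57000e-01
 -5.07000e-01 -1.22300e+00 -1.93000e-01  2.24000e-01  1.30000e-01
 -1.18120e+02] 10.5667
```

Drag is about 0.13 N m. I'll turn 8° more, which is still short of the earliest possible stop, then feel my way in small steps.

>>> send_rows:
  plan:
    - [[0,0,0,0,0,2],[0,0,0,0,0,4],[0,0,0,0,0,6],[0,0,0,0,0,7],[0,0,0,0,0,8],[0,0,0,0,0,8]]

```text
clock: 11.07
tool_pos: [0.5945, 0.2203, 0.0916]
orientation: [-180.0, -0.0, -178.3]
force: [-1.2, 0.2, -0.4]
opening: 0.0116
gripper_force: 30.0
```

```bash
sed -i 's/range(5)/range(2)/' st.py; python3 st.py
```

```text
[ 5.94447e+02  2.20320e+02  9.16150e+01 -1.78198e+02 -1.64900e+00
 -5.93000e-01 -9.00000e-01  3.70000e-02  4.73000e-01  1.69000e-01
 -1.26136e+02] 11.1667
```

>>> send_rows:
  plan:
    - [[0,0,0,0,0,0.45],[0,0,0,0,0,0.9],[0,0,0,0,0,0.9]]

```text
clock: 11.42
tool_pos: [0.5945, 0.2203, 0.0916]
orientation: [180.0, -0.0, -179.2]
force: [-1.9, 0.4, -0.8]
opening: 0.0117
gripper_force: 30.0
```

```bash
python3 st.py
```

```text
[ 5.94463e+02  2.20325e+02  9.16350e+01 -1.79130e+02 -2.33200e+00
  8.87000e-01 -1.28200e+00  1.47000e-01  6.93000e-01  2.04000e-01
 -1.27068e+02] 11.5167
```

>>> send_rows:
  plan:
    - [[0,0,0,0,0,0.45],[0,0,0,0,0,0.9],[0,0,0,0,0,0.9]]

```text
clock: 11.77
tool_pos: [0.5945, 0.2203, 0.0916]
orientation: [180.0, -0.0, 179.9]
force: [-2.3, 0.8, -0.8]
opening: 0.0121
gripper_force: 30.0
```

```bash
python3 st.py
```

```text
[ 5.94492e+02  2.20322e+02  9.16340e+01  1.79961e+02 -2.14900e+00
  8.99000e-01 -8.77000e-01  2.60000e-01  7.88000e-01  2.04000e-01
 -1.27976e+02] 11.8667
```

>>> send_rows:
  plan:
    - [[0,0,0,0,0,0.45],[0,0,0,0,0,0.9],[0,0,0,0,0,0.9]]

```text
clock: 12.12
tool_pos: [0.5945, 0.2203, 0.0916]
orientation: [180.0, -0.0, 179.0]
force: [-2.7, 0.8, -0.5]
opening: 0.012
gripper_force: 30.0
```

```bash
python3 st.py
```

```text
[ 5.94504e+02  2.20309e+02  9.16260e+01  1.79059e+02 -3.10600e+00
  9.61000e-01 -1.70600e+00  3.34000e-01  9.20000e-01  2.02000e-01
 -1.28878e+02] 12.2167
```

>>> send_rows:
  plan:
    - [[0,0,0,0,0,0.45],[0,0,0,0,0,0.9],[0,0,0,0,0,0.9]]

```text
clock: 12.47
tool_pos: [0.5945, 0.2203, 0.0916]
orientation: [180.0, -0.0, 178.1]
force: [-2.9, 1.0, -1.1]
opening: 0.0117
gripper_force: 30.0
```

```bash
python3 st.py
```

```text
[ 5.94517e+02  2.20340e+02  9.16410e+01  1.78162e+02 -2.02800e+00
  1.48600e+00 -1.14300e+00  4.45000e-01  9.80000e-01  2.41000e-01
 -1.29778e+02] 12.5667
```

>>> send_rows:
  plan:
    - [[0.01,0,0,0,0,0.45],[0.02,0,0,0,0,0.9],[0.02,0,0,0,0,0.9]]

```text
clock: 12.82
tool_pos: [0.5945, 0.2204, 0.0917]
orientation: [180.0, 0.0, 177.2]
force: [-1.6, 0.5, -2.9]
opening: 0.0119
gripper_force: 30.0
```

```bash
python3 st.py
```

```text
[ 5.94454e+02  2.20354e+02  9.16710e+01  1.77261e+02 -1.98900e+00
  5.86000e-01 -1.82500e+00  4.75000e-01  6.10000e-01  1.99000e-01
 -1.30690e+02] 12.9167
```

>>> send_rows:
  plan:
    - [[0,0,0,0,0,0.45],[0,0,0,0,0,0.9],[0,0,0,0,0,0.9]]

```text
clock: 13.17
tool_pos: [0.5944, 0.2203, 0.0917]
orientation: [180.0, 0.0, 176.3]
force: [-1.6, 1.4, -1.9]
opening: 0.0121
gripper_force: 30.0
```

```bash
python3 st.py
```

```text
[ 5.94436e+02  2.20357e+02  9.16590e+01  1.76360e+02 -1.60200e+00
  1.06000e+00 -2.41100e+00  5.09000e-01  4.71000e-01  2.24000e-01
 -1.31591e+02] 13.2667
```

>>> send_rows:
  plan:
    - [[0,0,0,0,0,0.45],[0,0,0,0,0,0.9],[0,0,0,0,0,0.9]]

```text
clock: 13.52
tool_pos: [0.5944, 0.2204, 0.0917]
orientation: [180.0, 0.0, 175.4]
force: [-1.5, 0.4, -2.9]
opening: 0.012
gripper_force: 30.0
```

```bash
python3 st.py
```

```text
[ 5.94436e+02  2.20360e+02  9.16770e+01  1.75464e+02 -1.38400e+00
  1.13700e+00 -2.48600e+00  5.82000e-01  3.77000e-01  2.24000e-01
 -1.32489e+02] 13.6167
```

>>> send_rows:
  plan:
    - [[0,0,0,0,0,0.45],[0,0,0,0,0,0.9],[0,0,0,0,0,0.9]]

```text
clock: 13.87
tool_pos: [0.5944, 0.2204, 0.0917]
orientation: [180.0, 0.0, 174.5]
force: [-0.8, 1.2, -2.2]
opening: 0.012
gripper_force: 30.0
```

```bash
python3 st.py
```

```text
[ 5.94444e+02  2.20368e+02  9.17040e+01  1.74560e+02 -1.17200e+00
  1.80500e+00 -2.47500e+00  6.88000e-01  3.22000e-01  2.39000e-01
 -1.33391e+02] 13.9667
```

>>> send_rows:
  plan:
    - [[0,0,0,0,0,0.45],[0,0,0,0,0,0.9],[0,0,0,0,0,0.9]]

```text
clock: 14.22
tool_pos: [0.5944, 0.2204, 0.0917]
orientation: [180.0, 0.0, 173.6]
force: [-0.6, 1.5, -2.5]
opening: 0.0119
gripper_force: 30.0
```

```bash
python3 st.py
```

```text
[ 5.94418e+02  2.20372e+02  9.16910e+01  1.73663e+02 -7.36000e-01
  2.24900e+00 -2.25100e+00  8.38000e-01  2.05000e-01  2.32000e-01
 -1.34289e+02] 14.3167
```

>>> send_rows:
  plan:
    - [[0,0.01,0,0,0,0.45],[0,0.02,0,0,0,0.9],[0,0.02,0,0,0,0.9]]

```text
clock: 14.57
tool_pos: [0.5944, 0.2204, 0.0917]
orientation: [-180.0, 0.0, 172.7]
force: [-1.3, 1.9, -1.8]
opening: 0.0118
gripper_force: 30.0
```

```bash
python3 st.py
```

```text
[ 5.94404e+02  2.20431e+02  9.16810e+01  1.72762e+02 -7.93000e-01
  1.33000e+00 -2.43300e+00  5.69000e-01  1.44000e-01  2.20000e-01
 -1.35202e+02] 14.6667
```

>>> send_rows:
  plan:
    - [[0,0,0,0,0,0.45],[0,0,0,0,0,0.9],[0,0,0,0,0,0.9]]

```text
clock: 14.92
tool_pos: [0.5944, 0.2204, 0.0917]
orientation: [-180.0, 0.0, 171.8]
force: [-0.5, 0.9, -2.3]
opening: 0.0121
gripper_force: 30.0
```

```bash
python3 st.py
```

```text
[ 5.94388e+02  2.20457e+02  9.16750e+01  1.71863e+02 -1.04100e+00
  1.51600e+00 -2.37400e+00  4.91000e-01  1.16000e-01  2.68000e-01
 -1.36101e+02] 15.0167
```

>>> send_rows:
  plan:
    - [[0,0,0,0,0,0.3],[0,0,0,0,0,0.6],[0,0,0,0,0,0.6]]

```text
clock: 15.27
tool_pos: [0.5944, 0.2205, 0.0917]
orientation: [-180.0, 0.0, 171.3]
force: [-0.5, 0.9, -0.6]
opening: 0.0119
gripper_force: 30.1
```

```bash
python3 st.py
```

```text
[ 5.94390e+02  2.20482e+02  9.16800e+01  1.71274e+02 -1.04300e+00
  9.09000e-01 -2.15000e+00  3.77000e-01  8.40000e-02  3.99000e-01
 -1.36694e+02] 15.3667
```

The torque is rising, so the ring has reached the gasket.

>>> send_rows:
  plan:
    - [[0,0,0,0,0,0.2],[0,0,0,0,0,0.4],[0,0,0,0,0,0.4]]

```text
clock: 15.62
tool_pos: [0.5944, 0.2205, 0.0917]
orientation: [-180.0, 0.0, 170.9]
force: [0.4, 0.1, -2.4]
opening: 0.0119
gripper_force: 30.1
```

```bash
python3 st.py
```

```text
[ 5.94382e+02  2.20482e+02  9.16750e+01  1.70871e+02 -3.85000e-01
  8.69000e-01 -2.45800e+00  3.40000e-01  8.40000e-02  5.17000e-01
 -1.37095e+02] 15.7167
```

>>> send_rows:
  plan:
    - [[0,0,0,0,0,0.2],[0,0,0,0,0,0.4],[0,0,0,0,0,0.4],[0,0,0,0,0,0.4]]

```text
clock: 16.05
tool_pos: [0.5944, 0.2205, 0.0917]
orientation: [-180.0, 0.0, 170.5]
force: [0.1, 1.1, -2.2]
opening: 0.0119
gripper_force: 30.2
```

```bash
python3 st.py
```

```text
[ 5.94376e+02  2.20473e+02  9.16520e+01  1.70473e+02  2.32000e-01
  9.53000e-01 -2.38700e+00  2.91000e-01  1.20000e-01  5.49000e-01
 -1.37492e+02] 16.15
```

>>> send_rows:
  plan:
    - [[0,0,0,0,0,0.3],[0,0,0,0,0,0.3],[0,0,0,0,0,0.3]]

```text
clock: 16.4
tool_pos: [0.5944, 0.2205, 0.0917]
orientation: [180.0, 0.0, 170.2]
force: [-0.7, 0.4, -2.9]
opening: 0.0118
gripper_force: 30.3
```

```bash
sed -i 's/range(2)/range(6)/' st.py; python3 st.py
```

```text
[ 5.94387e+02  2.20494e+02  9.16790e+01  1.70171e+02 -6.11000e-01
  3.56000e-01 -2.08900e+00  2.59000e-01  1.14000e-01  5.77000e-01
 -1.37794e+02] 16.7
```

The torque is 0.58 N m and flattening at the grip's own limit. Taking off at most 0.25 N m of drag leaves the gasket at 0.007 rad or more, so the ring is snug. I'll unwind into the hole play.

>>> send_rows:
  plan:
    - [[0,0,0,0,0,-1],[0,0,0,0,0,-2],[0,0,0,0,0,-2.5],[0,0,0,0,0,-2.5]]

```text
clock: 17.03
tool_pos: [0.5944, 0.2204, 0.0917]
orientation: [180.0, 0.0, 172.7]
force: [0.2, 0.3, -2.8]
opening: 0.0119
gripper_force: 30.0
```

```bash
sed -i 's/range(6)/range(3)/' st.py; python3 st.py
```

```text
[ 5.94433e+02  2.20460e+02  9.16440e+01  1.72646e+02 -2.58000e-01
  7.35000e-01 -1.97600e+00  1.40000e-01 -3.30000e-02  4.00000e-03
 -1.35308e+02] 17.1833
```

The moment is zero, so the pins are free. Lifting out.

>>> send_rows:
  plan:
    - [[0,0,-0.2,0,0,0],[0,0,-0.4,0,0,0],[0,0,-0.7,0,0,0],[0,0,-1.2,0,0,0],[0,0,-2.5,0,0,0],[0,0,-4,0,0,0],[0,0,-4,0,0,0]]

```text
clock: 17.77
tool_pos: [0.5961, 0.2213, 0.1353]
orientation: [179.8, 0.2, 172.7]
force: [0.5, 0.8, -1.0]
opening: 0.0121
gripper_force: 30.0
```

```bash
python3 snap.py w6; python3 st.py
python3 - <<'E'
import pickle;from h import *
s=pickle.load(open("w6.pkl","rb"));o=s["obs"];r=R.from_euler('xyz',o["orientation"],degrees=True)
g=cv2.cvtColor(s["img"],cv2.COLOR_RGB2GRAY).astype(float)
yy,xx=np.mgrid[181:194,250:263];w=g[181:194,250:263];print(w[6].astype(int),w[:,6].astype(int));w=np.clip(w-w.mean()-5,0,None)*((xx-256)**2+(yy-187)**2<=36)
p=np.array([(w*xx).sum(),(w*yy).sum()])/w.sum()
print(p,o["tool_pos"],r.inv().apply(onz(s,p,o["tool_pos"][2]-.01)-o["tool_pos"])*1000)
print(move(o,[.5573,-.1373,o["tool_pos"][2]],[180,0,-157.7]))
E
```

```text
[ 5.94258e+02  2.20499e+02  1.31712e+02  1.72655e+02 -1.75000e-01
  4.73000e-01 -2.29600e+00 -1.30000e-02 -1.11000e-01 -1.50000e-02
 -1.35298e+02] 17.9667
[110 114 113 114 114 115 116 116 116 117 115 116  69] [ 72 118 119 117 118 117 116 115 114 113 114 110  91]
[255.78738667 186.78534579] [0.59550836 0.22116447 0.13375745] [27.28789578 -1.10642657  9.91609705]
[ -0.78 -36.04  -0.08   0.09   0.2  -29.62]
```

The pin head is at the same pixel as before, so the grasp hasn't shifted. Carrying it back to the stand.

>>> send_rows:
  plan:
    - [[-0.1,-4,0,0,0,-6],[-0.2,-8,0,0,0,-12],[-0.3,-12,0,0,0,-18],[-0.4,-16,0,0,0,-24],[-0.5,-20,0,0,0,-29.65],[-0.5,-20,0,0,0,-29.65],[-0.5,-20,0,0,0,-29.65]]

```text
clock: 18.55
tool_pos: [0.573, 0.0192, 0.131]
orientation: [180.0, -0.1, -157.9]
force: [0.8, 0.1, -1.4]
opening: 0.0119
gripper_force: 30.0
```

>>> send_rows:
  plan:
    - [[1.5,-2.8,0,0,0,0],[3,-5.6,0,0,0,0],[4.5,-8.4,0,0,0,0],[6,-11.2,0,0,0,0],[7.6,-14,0,0,0,0],[7.6,-14,0,0,0,0],[7.6,-14,0,0,0,0],[7.6,-14,0,0,0,0]]

```text
clock: 19.22
tool_pos: [0.5568, -0.1363, 0.1312]
orientation: [180.0, -0.0, -157.7]
force: [-0.3, 0.2, -2.3]
opening: 0.0121
gripper_force: 30.0
```

```bash
python3 snap.py w7; python3 st.py
python3 - <<'E'
from h import *;from plant import ctrl
o=ctrl.get_obs();print(move(o,[.5567,-.1371,.0485],[180,0,-157.7]))
E
```

```text
[ 5.56993e+02 -1.35722e+02  1.31486e+02 -1.57610e+02  8.20000e-02
 -1.40000e-02 -2.18400e+00  6.20000e-02 -1.64000e-01 -2.40000e-02
 -7.34550e+01] 19.4167
[ 0.08 -0.11  8.31  0.    0.    0.1 ]
```

View pics/w7.png

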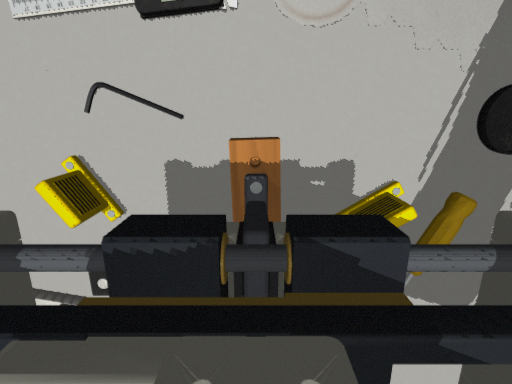

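w7 shows the near bore at (255,160), in line with the pin head at (256,187). Lowering into the stand.

>>> send_rows:
  plan:
    - [[0.08,-0.12,2,0,0,0],[0.08,-0.12,4,0,0,0],[0.08,-0.12,5.5,0,0,0],[0.08,-0.12,6.5,0,0,0],[0.08,-0.12,7.2,0,0,0],[0.08,-0.12,7.7,0,0,0],[0.08,-0.12,8,0,0,0],[0.08,-0.12,8,0,0,0]]

```text
clock: 20.08
tool_pos: [0.5565, -0.1382, 0.0515]
orientation: [180.0, -0.0, -157.7]
force: [0.0, 0.1, -2.1]
opening: 0.0116
gripper_force: 30.0
```

```bash
python3 st.py
```

```text
[ 5.56800e+02 -1.38249e+02  5.21670e+01 -1.57672e+02 -2.20000e-02
 -2.97000e-01 -1.97100e+00  8.70000e-02 -9.20000e-02  1.90000e-02
 -7.32700e+01] 20.2333
```

>>> send_rows:
  plan:
    - [[0,0.05,0.1,0,0,0],[0,0.1,0.2,0,0,0],[0,0.1,0.3,0,0,0],[0,0.1,0.35,0,0,0],[0,0.1,0.35,0,0,0],[0,0.1,0.35,0,0,0]]

```text
clock: 20.73
tool_pos: [0.556, -0.1374, 0.0482]
orientation: [-180.0, -0.0, -157.7]
force: [0.0, 0.2, -2.2]
opening: 0.0115
gripper_force: 30.0
```

```bash
python3 st.py
```

```text
[ 5.56040e+02 -1.37380e+02  4.81810e+01 -1.57681e+02  2.60000e-01
  3.46000e-01 -1.77500e+00  6.00000e-02 -1.31000e-01 -2.90000e-02
 -7.33700e+01] 20.8833
```

>>> send_rows:
  plan:
    - [[0.05,0,0.03,0,0,0],[0.05,0,0.06,0,0,0],[0.05,0,0.06,0,0,0],[0.05,0,0.06,0,0,0]]

```text
clock: 21.22
tool_pos: [0.5555, -0.1376, 0.0476]
orientation: [-180.0, 0.0, -157.7]
force: [-0.6, 0.2, -0.7]
opening: 0.012
gripper_force: 30.0
```

```bash
python3 st.py
```

```text
[ 5.55515e+02 -1.37579e+02  4.76070e+01 -1.57683e+02 -8.55000e-01
 -2.62000e-01 -6.76000e-01  6.90000e-02  3.70000e-02 -6.00000e-03
 -7.33560e+01] 21.3667
```

The spanner is resting on the block. Releasing and retreating upward.

>>> send_rows:
  plan:
    - [[0,0,0,0,0,0],[0,0,0,0,0,0],[0,0,0,0,0,0],[0,0,0,0,0,0],[0,0,0,0,0,0],[0,0,0,0,0,0],[0,0,0,0,0,0]]
  fingers: 0.6

```text
clock: 21.95
tool_pos: [0.5556, -0.1375, 0.0476]
orientation: [-180.0, 0.0, -157.7]
force: [0.0, -0.1, 0.1]
opening: 0.0504
gripper_force: 0.0
```

>>> send_rows:
  plan:
    - [[0,0,-2,0,0,0],[0,0,-5,0,0,0],[0,0,-8,0,0,0],[0,0,-12,0,0,0],[-3,0,-15,0,0,0],[-7,0,-15,0,0,0],[-7,0,-15,0,0,0],[-7,0,-15,0,0,0]]

```text
clock: 22.62
tool_pos: [0.6216, -0.1102, 0.1974]
orientation: [180.0, 0.0, -157.6]
force: [-0.6, 0.1, -0.7]
opening: 0.0525
gripper_force: 0.0
```

```bash
python3 snap.py w8
python3 - <<'E'
import cv2,numpy as np
from plant import ctrl
a=cv2.imread("pics/w8.png")[:220,106:406];t=ctrl.snapshot("top")["img"][60:280,90:390,::-1]
cv2.imwrite("pics/end.png",cv2.resize(np.hstack([a,t]),None,fx=1.3333,fy=1.3333,interpolation=cv2.INTER_CUBIC))
E
python3 st.py
```

```text
[ 6.19425e+02 -1.11268e+02  1.97242e+02 -1.57697e+02 -4.08000e-01
  1.54000e-01 -3.59000e-01  5.50000e-02 -1.39000e-01 -8.00000e-03
 -7.52540e+01] 22.8667
```

View pics/end.png

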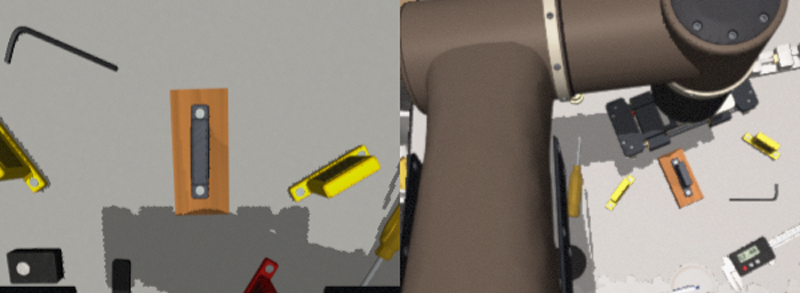

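The spanner stands in its stand as it did at the start, with pin heads at (200,113) and (200,190) in the crop. The gripper is clear and the bystanders in view are undisturbed. Handing in.

```bash
python3 -c "
from plant import ctrl
print(ctrl.close_job())"
```

```text
the job is handed in; nothing more can be done
None
```

The job is handed in after about 23 s of robot time: the ring was tightened to about 0.58 N m and the spanner is back upright in its stand and released, but the hand-in returned no verdict.

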